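# Lay the glass tube in its V-cradle and chock it

## Robot

A 6-joint arm with a two-finger parallel gripper is mounted at the origin on the work surface; the furniture and walls round the work are solid. World frame = base frame: x ahead of the robot, y to its left, z up, the work surface at z = 0. Lengths are in m, angles in rad, forces in N, time in s.
With the tool pointing down it reaches from about 0.375 to 0.9 m from the base axis. Payload 3.1 kg.
Tool frame: the origin (TCP) lies between the finger pads; the fingertips stand 17 mm ahead of it and the grasp point (between the pads) lies 2 mm behind it (robot.nose_length is the distance from the TCP to the fingertips, in m); z points along the fingers, y is the line along which they close (so a half turn about z gives the same grasp; the last joint's range is limited). The gripper opens to 87 mm and grips with 3 to 60 N. Pads are 19 mm wide; open, the fingers measure 117 mm over their backs; the gripper's body (75 mm by 190 mm) begins 51 mm behind the grasp point.
Start: joints at [-1.508, 0.527, 1.433, -0, 1.181, -0.178], TCP at [0.15, -0.607, 0.24] pointing down, gripper open.
Joint ranges: [-3.08, 3.08], [-0.75, 2.2], [0.22, 2.44], [-1.43, 4.57], [0, 2.65], [-2.85, 2.85]. Speed limits (rad/s): [2.79, 2.79, 3.14, 3.14, 3.14, 3.14].

## Interface

Orientations are given as a unit quaternion [x, y, z, w].
In Python, from rig import robot, cams gives the robot as it stands.
- The arm moves only by the shell command python3 -m pendant 'ROWS' [FORCE]. ROWS is JSON, a list of rows, each an object with "jaw": the opening, from 0 (shut) to 1 (fully open); "linear": the shift along the tool's x, y, z in cm, a list of three; "twist": the turn about the tool's z in degrees. A call has 1 to 12 rows; each row shifts and turns the commanded pose from where the row before left it, along the tool's axes as they then stand; what a row does not reach is not made up. A row lasts 1/12 s, in which the tool goes at most 41.7 mm and 7.16 degrees, less where a joint would pass 70% of its speed; a pose out of reach is approached as far as the arm can. A call is refused whole if a number of a shift passes 4.17 or a number of a turn 7.16, either way. A call with a gripper value outside its range is refused whole. The fingers move at their own pace and stop on an object; FORCE is the grip in N (left out, the last holds). Time passes only in rows, so rows that do not move let the fingers close. It gives the time, the measured TCP pose, the force, the opening and the grip force at its end, in the units of the state.
- robot.get_obs(): the state, without advancing time (a new reading comes with each control period).
- cams.camera(name): name is "scene" or "top"; returns a dict with "color" (420x560x3 uint8, blue, green, red), "depth" (420x560 float32, m along the optical axis (not along the pixel's ray), 0 where there is no reading), "fov_y" (degrees; the focal length in pixels is half the picture's height over the tangent of half this angle, whatever the lens; pixels are square), "cx", "cy" (the principal point, pixels), "view" (4x4, takes a point from world to camera coordinates). Camera axes: x right, y down, z forward; pixel columns grow to the right and rows downward; lengths in m; the calibration is good to about 2 mm. A picture is of the moment at which its call begins.
- robot.hand_in(): hands the job in; it is judged then, once.
The state is a dict: "time": time; "q": joint angles; "joint_velocities": joint speeds; "joint_torque": joint torques, N m; "position": TCP position; "tool_rot": TCP orientation; "ft_force": force on the tool from outside, world axes, zero at the start; "moment": the same for the moment, N m; "grip_width": finger opening in m; "grip_force": force on a finger pad.
Only numpy, scipy, OpenCV 4.12 (cv2) and the standard library are available. Lean on these libraries where they do the work, as an engineer would, in place of code of your own. Each camera call takes 0.05 s, during which the arm holds its last target. There are 200 camera calls.

## Task

Lay the thick glass tube lengthwise in the V of the wooden cradle, centred so that it rests on both saddles, and lower it right down into the V before you let go: it is glass and must not be dropped. Then stop it from rolling: stand the wooden chock with the sloping sides flat on the cradle's ledge, base down, between the tube and the stop rail, with its length along the tube.

Things in the scene. Friction and masses are not known exactly. Their poses are not given: they have to be found in the camera images.
- tube_center (a point): Centre of the thick tube: straight, open, pale green glass, 40 mm in diameter, 220 mm long, about 0.2 kg; starts lying on the table (this point 20 mm above it) and can roll. y runs along it; x and z turn as it rolls. Both ends alike. A slim tube of the same glass and length (22 mm in diameter) also lies there and is not wanted.
- chock_center (a point): Centre (half-way up) of the chock: pale wooden bar 48 mm long (y), 40 mm wide at the base (x), its long sides sloping in to 16 mm at the top, 32 mm tall (z up), 0.05 kg. Starts base down on the table. Grip its upright end faces, 48 mm apart along y. A plain rectangular block of the same wood and overall size is not wanted.
- seat (a point): Where the tube's centre goes: the seat, 39 mm above the table, on a fixed wooden cradle (board 142 x 210 mm, 10 mm thick, two V-grooved saddles 44 mm tall). y along the groove, x away from the chock ledge, z up. The wide saddle lies at y -105 to -35 mm, the narrow one at y 65 to 105 mm; between them only the bare board is under the tube (29 mm below this point): finger room.
- ledge (a point): Middle of the chock ledge on the wide saddle: a flat shelf 30 mm above the table, 52 mm (x) by 70 mm (y), axes as the seat's; this point lies on its top, in the middle of the free space for the chock's base. 29 mm towards -x a stop rail rises 12 mm; 28 mm towards +x is the flank of the seated tube. So the base, 40 mm wide, has 8 mm of play to each side.
There are look-alikes about, which are no part of the job. Leave any purple look-alike of the part that bears tube_center alone. What is shaped like the part that bears chock_center but orange is not meant.

How it is judged:
On the way, in this order (a step that is already met when the one before it is completed fails the run):
1. The thick tube is lowered into the V while still held (within 15 mm of its seat in height) (x of tube_center in the frame of seat between -0.02 and 0.02 m and y of tube_center in the frame of seat between -0.03 and 0.03 m and z of tube_center in the frame of seat between -0.015 and 0.015 m and contact force between the fingers and tube above 1 N), for 0.1 s.
2. The thick tube lies in the V of both saddles, let go (x of tube_center in the frame of seat between -0.011 and 0.011 m and y of tube_center in the frame of seat between -0.025 and 0.025 m and z of tube_center in the frame of seat between -0.006 and 0.006 m and angle between the y axis of tube_center and the y axis of seat, either way round below 0.175 rad and contact force between the fingers and tube below 0.1 N), for 0.2 s.
3. The chock stands on the ledge between the tube and the stop rail (x of chock_center in the frame of ledge between -0.018 and 0.018 m and y of chock_center in the frame of ledge between -0.022 and 0.022 m and z of chock_center in the frame of ledge between 0.011 and 0.021 m and angle between the y axis of chock_center and the y axis of seat, either way round below 0.26 rad and angle between chock_center's own z axis and vertical below 0.175 rad), for 0.2 s.
At the end, for the whole second after the job is handed in: The thick tube rests in the V: centre within 11 mm across, 25 mm along, 6 mm in height of its seat, within 10 deg of the groove. The chock stands upright (10 deg) on the ledge between tube and rail: within 18 mm across, 22 mm along, 5 mm in height, 15 deg of the groove. Both at rest (all of step 3 and x of tube_center in the frame of seat between -0.011 and 0.011 m and y of tube_center in the frame of seat between -0.025 and 0.025 m and z of tube_center in the frame of seat between -0.006 and 0.006 m and angle between the y axis of tube_center and the y axis of seat, either way round below 0.175 rad and linear speed of each of tube, chock below 0.02 m/s); the robot touches nothing.
It also fails if it takes over 58 s, if anything falls off the work surface, if the arm or the gripper's body presses on something with over 40 N, if the wrist force passes 120 N, or if a joint passes its speed limit or range.

## Working session

There is one attempt and no reset: what is moved stays moved. The work goes in short steps, Python scripts to look and compute and a shell command to move; the robot and the scene stay as the last step left them, time stands still between calls to the robot, and variables do not carry over. Pictures are saved under pics/ and viewed, at most 10 in all, crops included, and the job is handed in when it is done.

```bash
mkdir -p pics; cat > h.py <<'E'
import numpy as np, cv2
from rig import robot, cams
def cloud(c):
    h,w=c['depth'].shape; f=h/2/np.tan(np.radians(c['fov_y'])/2)
    u,v=np.meshgrid(np.arange(w),np.arange(h)); d=c['depth']
    p=np.stack([(u-c['cx'])*d/f,(v-c['cy'])*d/f,d,np.ones_like(d)],-1)
    P=p@np.linalg.inv(np.array(c['view'])).T; P=P[...,:3]; P[d==0]=np.nan
    return P
def take(n): 
    c=cams.camera(n); return c,cloud(c)
E
python3 - <<'E'
from h import *
for n in('top','scene'):
    c,P=take(n); cv2.imwrite(f'pics/{n}0.png',c['color']); np.savez(f'{n}0.npz',P=P,c=c['color'])
    print(n,np.linalg.inv(np.array(c['view']))[:3].round(3),c['fov_y'])
E
```

```text
top [[ 0.023 -0.987  0.161  0.268]
 [-1.    -0.021  0.014 -0.015]
 [-0.011 -0.161 -0.987  1.165]] 49.43028848647024
scene [[-0.879 -0.27   0.394 -0.025]
 [-0.478  0.484 -0.733  0.852]
 [ 0.007 -0.832 -0.554  0.714]] 44.99153544918471
```

View pics/top0.png

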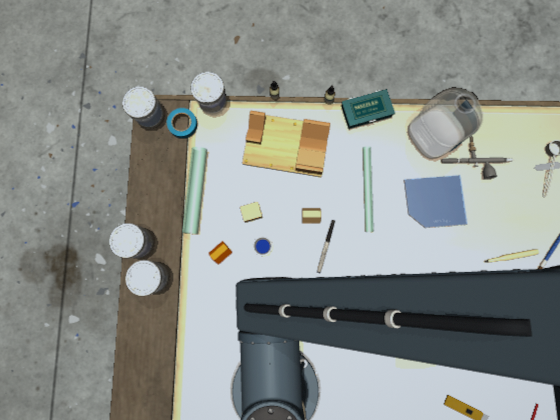

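View pics/scene0.png

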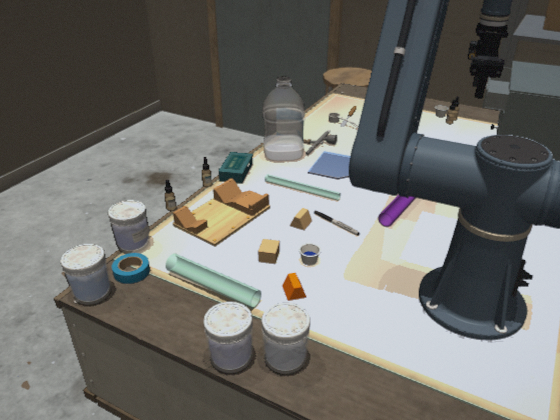

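The tubes in the top view are at (196,190), wide and so the thick one, and at (368,190), the slim one. Of the wooden pieces, (311,215) shows a sloping ridge and is the chock. (251,212) is the plain block, and (220,253) is orange, so neither is wanted. I'll confirm both in a crop and measure.

```bash
python3 - <<'E'
from h import *
t=np.load('top0.npz');P=t['P'];c=t['c']
s=np.load('scene0.npz')['c']
a=cv2.resize(c[100:270,170:390],(800,600),interpolation=3)[:, :]
a=cv2.resize(c[100:270,170:390],(660,510),interpolation=3)
cv2.imwrite('pics/crop.png',np.hstack([cv2.resize(c[105:265,180:340],(400,400),interpolation=3),cv2.resize(s[170:310,160:345],(400,400),interpolation=3)]))
# heights map
Z=P[...,2]*1000
np.set_printoptions(linewidth=250)
print('cradle Z cols240-332/4, rows 106-178/4');print(np.nan_to_num(Z[106:178:4,240:332:4]).round().astype(int))
print('chock');print(np.nan_to_num(Z[202:228:2,296:328:2]).round().astype(int))
print('tube');print(np.nan_to_num(Z[145:240:8,180:214:2]).round().astype(int))
print('table z',np.nanmedian(Z[240:270,330:400]))
for n,(u,v) in dict(ch=(311,215),tube=(196,190),sad=(312,147),nar=(256,127)).items(): print(n,P[v,u].round(3))
E
```

```text
cradle Z cols240-332/4, rows 106-178/4
[[ 1  2  0  1  1  0 -4  1  1 -1  3  1 -1  3  4 -1 -3 -2 -1  4  0 -4 -2]
 [ 1  2 -3  0 -2  2  2  0  2  0  1  0  3 -1 -3  1  2  0  3 -3  1  1  1]
 [-4 -1 -1 44 47 45 44  4 -2 -2  2  3  2 -1 -1  1  2  1 -3  6  1  0  0]
 [-1  3 -2 38 39 41 30 12 12  6 10 10  0  3 -1 -2  0  5 -2  0  4 -2  0]
 [ 3  1 27 29 29 31 11  9 12  7 11 12 12 11 10  9 48 46 46 45 44 45  0]
 [ 0  1 14 20 21 21 10  8  8 11 13 12 12 10 10  5 37 38 37 39 42 41 47]
 [ 0  0 14 21 16 15  9  8 14 10 13 10 11 10 11 13 28 34 33 32 33 32 34]
 [ 1  0 29 22 23 22  9  9  8  8 15 12 12 11 10  7 21 28 26 26 24 25 -1]
 [ 1  1 28 29 30 27 11  8 13 10 10  8 11  9 13 19 18 12 16 15 19 24 -1]
 [ 3  2 17 20 27 19 11 12 12 11  9  5  8  9 14 26 25 25 20 19 15 18  1]
 [ 0  1 12 15  9  9 12 13  9 10 10 11 11  9 13 34 29 32 26 27 30 25  1]
 [ 0 11  8  7 11  9  8 11  9 12  9 11 14 11 11 34 31 32 32 26 30 32  4]
 [ 2 12 11 14 12 10 10  9 11 13  8 11  9  8 14 34 29 33 29 31 29 31  3]
 [ 2 12  9 11 10 12 10 13  9  7 13 11 11  8  9 31 31 33 31 31 32 -1  2]
 [ 2 12 11 12 12  9 13 13 11  9  9  8 10 10 35 30 35 
[... 1192 characters left out ...]
0]
 [ -1  -1  -3   2  37  34  33  39  42  40  32  27   1   1   0   0  -3]
 [  0   2  -4   6  35  38  40  37  35  40  33  28   2  -4   0   1   3]
 [  4  -7  -6  29  38  42  44  34  42  33  30   1   1  -3   0  -2  -3]
 [  1  -1  -1  34  36  37  40  40  37  32  23   1  -1   5   1   0   1]
 [ -2   2  29  37  43  41  42   0  33  31  -1   1  -3  -1   0  -2   1]
 [ -4  -4  36  35  37  38  41  38  32  25  -1   0   0  -2  -3   3  -2]
 [ -4  -4  36  38  38  42  37  39  31  22   2   2   0   2   3  -1   5]
 [ -1  -7   1  10   5   4   5  25  25  -3  -1   3   1  -1   2   1   0]]
table z 0.7717355906418089
ch [ 0.425 -0.082  0.034]
tube [0.481 0.209 0.037]
sad [ 0.602 -0.082  0.028]
nar [0.655 0.064 0.022]
```

View pics/crop.png

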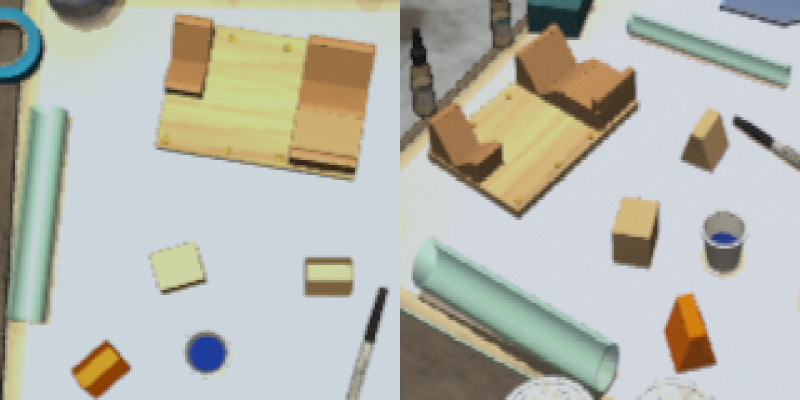

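The crop agrees: a wide thick tube on the left, the chock with its sloping sides at top pixel (311,215), and the ledge and rail on the near (-x) side of the right-hand saddle. Next I'll fit poses.

```bash
python3 - <<'E'
from h import *
from scipy.optimize import least_squares
P=np.load('top0.npz')['P']
def reg(v0,v1,u0,u1,zmin,zmax=.06):
    q=P[v0:v1,u0:u1].reshape(-1,3); return q[(q[:,2]>zmin)&(q[:,2]<zmax)]
# tube
q=reg(140,242,178,214,.02,.05)
def cyl(p): # x=x0+k*(y-.2)
    n=np.hypot(1,p[1]); d=(q[:,0]-p[0]-p[1]*(q[:,1]-.2))/n
    return d
# axis runs mostly along world x: y = a + k(x-.48)
f=lambda p: np.hypot((q[:,1]-p[0]-p[1]*(q[:,0]-.48))/np.hypot(1,p[1]), q[:,2]-.02)-.02
s=least_squares(f,[.21,0],loss='soft_l1',f_scale=.002); a,k=s.x
d=np.array([1,k])/np.hypot(1,k); t=(q[:,:2]-[.48,a])@d
e=np.percentile(t,[.5,99.5]); print('tube ctr',(np.array([.48,a])+d*e.mean()).round(4),'len',np.ptp(e).round(3),'yawdeg',np.degrees(np.arctan(k)).round(1),'rms',np.sqrt(np.mean(f(s.x)**2)).round(4))
# chock
q=reg(204,228,298,328,.012); r=cv2.minAreaRect(q[:,:2].astype(np.float32)*1000); print('chock all',r)
q=q[q[:,2]>.028]; print('chock top',cv2.minAreaRect(q[:,:2].astype(np.float32)*1000),q.mean(0))
# cradle
q=reg(106,182,236,334,.0065)
r=cv2.minAreaRect(q[:,:2].astype(np.float32)*1000); print('cradle',r, len(q))
# V on wide saddle: fit profile model
def prof(p,q):
    c,sn=np.cos(p[2]),np.sin(p[2]); dx=q[:,0]-p[0]; dy=q[:,1]-p[1]
    return dx*c+dy*sn, -dx*sn+dy*c
c0=np.array(r[0])/1000
box=cv2.boxPoints(r); print(box.round())
w=box[np.argsort(box[:,0])]
import itertools
edges=[(box[(i+1)%4]-box[i]) for i in range(4)]; L=max(edges,key=np.linalg.norm); L=L*np.sign(L[1])
th=np.arctan2(-L[0],L[1]); print('cradle yaw deg',np.degrees(th))
x,y=prof([c0[0],c0[1],th],q)
for lo,hi in((-.1,-.04),(.07,.1)):
    m=(y>lo)&(y<hi)
    print([(int(b*1000),round(float(np.median(q[m&(abs(x-b)<.0025),2]))*1000,1)) for b in np.arange(-.075,.08,.005) if (m&(abs(x-b)<.0025)).sum()>3])
E
```

```text
tube ctr [0.4838 0.2175] len 0.219 yawdeg -3.3 rms 0.0018
chock all ((426.2829284667969, -82.03404235839844), (33.37465286254883, 46.36084747314453), 0.9191965460777283)
chock top ((427.6587219238281, -81.55201721191406), (20.451040267944336, 45.42188262939453), 0.772607147693634) [ 0.42723621 -0.0817064   0.03222087]
cradle ((618.8557739257812, -12.699844360351562), (201.34335327148438, 253.38987731933594), 1.012091875076294) 4271
[[ 516.  112.]
 [ 520. -141.]
 [ 722. -138.]
 [ 717.  116.]]
cradle yaw deg 1.0120866
[(-75, 42.0), (-69, 35.8), (-64, 30.2), (-59, 30.7), (-54, 31.0), (-49, 30.8), (-44, 30.7), (-39, 29.7), (-34, 30.3), (-29, 30.1), (-24, 30.8), (-19, 30.3), (-14, 28.7), (-9, 25.7), (-4, 23.6), (0, 20.0), (5, 17.1), (10, 17.8), (15, 20.6), (20, 24.4), (25, 29.1), (30, 36.0), (35, 40.2), (40, 43.8), (45, 44.6), (50, 44.1), (55, 10.4)]
[(-64, 10.5), (-59, 10.3), (-54, 11.2), (-49, 11.3), (-44, 10.6), (-39, 11.2), (-34, 9.8), (-29, 10.2), (-24, 11.1), (-19, 9.5), (-14, 10.6), (-9, 11.4), (-4, 14.1), (0, 28.5), (5, 29.7), (10, 27.6), (15, 26.7), (20, 22.8), (25, 20.3), (30, 16.9), (35, 16.8), (40, 20.1), (45, 22.7), (50, 29.3), (55, 34.1), (60, 40.0), (65, 44.1), (70, 42.9), (75, 43.5)]
```

```bash
python3 - <<'E'
from h import *
P=np.load('top0.npz')['P']
Z=cv2.medianBlur(np.nan_to_num(P[...,2]).astype(np.float32),5)
m=(Z>.006)&(Z<.06); m[:100]=0;m[185:]=0;m[:,:236]=0;m[:,336:]=0
n,l,st,_=cv2.connectedComponentsWithStats(m.astype(np.uint8)); i=1+np.argmax(st[1:,4]); m=cv2.erode((l==i).astype(np.uint8),np.ones((1,1)))>0
q=P[m]; q=q[(q[:,2]>.003)&(q[:,2]<.06)]
r=cv2.minAreaRect(q[:,:2].astype(np.float32)*1000); print(r)
b=cv2.boxPoints(r); print(b.round(1)); E=[b[(i+1)%4]-b[i] for i in range(4)]; L=max(E,key=np.linalg.norm); L=L*np.sign(L[1])
th=np.arctan2(-L[0],L[1]); print('yaw',np.degrees(th))
c0=np.array(r[0])/1000; D=q[:,:2]-c0; c,s=np.cos(th),np.sin(th); x=D[:,0]*c+D[:,1]*s; y=-D[:,0]*s+D[:,1]*c
for lo,hi in((-.1,-.07),(-.07,-.04),(.07,.1)):
    k=(y>lo)&(y<hi); print([(int(a*1000),round(float(np.median(q[k&(abs(x-a)<.002),2]))*1000,1)) for a in np.arange(-.076,.08,.004) if (k&(abs(x-a)<.002)).sum()>3])
k=(abs(x+.035)<.015); print('ledge y profile',[(int(a*1000),round(float(np.median(q[k&(abs(y-a)<.002),2]))*1000,1)) for a in np.arange(-.116,.0,.005) if (k&(abs(y-a)<.002)).sum()>3])
E
```

```text
((613.2681884765625, -13.080963134765625), (211.21148681640625, 144.06463623046875), 81.3642578125)
[[ 526.2 -106.7]
 [ 668.6 -128.3]
 [ 700.3   80.5]
 [ 557.9  102.1]]
yaw -8.635746
[(-67, 10.4), (-63, 31.4), (-59, 43.3), (-55, 42.1), (-51, 31.8), (-47, 30.9), (-43, 29.8), (-39, 30.9), (-35, 30.9), (-31, 30.9), (-27, 30.4), (-23, 30.7), (-19, 30.7), (-15, 30.2), (-11, 30.2), (-7, 30.0), (-3, 29.8), (0, 29.6), (4, 27.5), (8, 25.6), (12, 23.2), (16, 20.2), (20, 19.1), (24, 16.9), (28, 17.2), (32, 20.1), (36, 24.3), (40, 28.7), (44, 32.8), (48, 36.3), (52, 40.0), (56, 43.0), (60, 44.8), (64, 44.4)]
[(-67, 11.3), (-63, 35.3), (-59, 41.9), (-55, 42.3), (-51, 32.7), (-47, 29.6), (-43, 30.1), (-39, 31.1), (-35, 29.7), (-31, 31.5), (-27, 30.5), (-23, 29.7), (-19, 29.8), (-15, 31.4), (-11, 31.5), (-7, 31.2), (-3, 30.4), (0, 29.7), (4, 26.4), (8, 25.6), (12, 23.9), (16, 20.8), (20, 17.7), (24, 16.5), (28, 16.1), (32, 20.8), (36, 23.9), (40, 28.9), (44, 33.0), (48, 37.4), (52, 40.1), (56, 43.8), (60, 45.9), (64, 44.6)]
[(-67, 9.8), (-63, 11.8), (-59, 11.0), (-55, 11.4), (-51, 10.4), (-47, 10.8), (-43, 9.4), (-39, 10.9), (-35, 11.0), (-31, 10.4), (-27, 10.6), (-23, 9.9), (-19, 11.6), (-15, 9.8), (-11, 18.3), (-7, 30.1), (-3, 30.2), (0, 29.1), (4, 26.5), (8, 24.4), (12, 23.2), (16, 20.2), (20, 17.0), (24, 15.6), (28, 18.3), (32, 21.6), (36, 23.1), (40, 28.4), (44, 32.4), (48, 37.6), (52, 40.6), (56, 44.7), (60, 45.8), (64, 43.4)]
ledge y profile [(-100, 30.0), (-95, 31.7), (-90, 31.5), (-85, 29.3), (-80, 30.8), (-75, 31.3), (-70, 30.1), (-65, 29.6), (-60, 29.7), (-55, 30.4), (-50, 29.7), (-45, 30.3), (-40, 31.2), (-35, 29.5), (-30, 10.4), (-25, 11.7), (-20, 10.5), (-15, 8.9), (-10, 11.6), (-5, 10.1), (0, 10.4)]
```

```bash
python3 - <<'E'
from h import *
from scipy.spatial.transform import Rotation as R
o=robot.get_obs(); M=R.from_quat(o['tool_rot']).as_matrix(); print(M.round(3),o['position'],o['time'],o['grip_width'])
E
python3 -m pendant '[{"jaw":1,"linear":[0,0,0],"twist":7}]' 12; python3 - <<'E'
from h import *
print(robot.get_obs()['q'])
E
```

```text
[[ 0.971  0.239 -0.   ]
 [ 0.239 -0.971  0.002]
 [ 0.    -0.002 -1.   ]] [ 0.14964547 -0.60616443  0.23866248] 0.1 0.08675232739588948
time: 0.18
position: [0.1496, -0.6063, 0.2388]
tool_rot: [0.998, 0.059, -0.0, -0.001]
ft_force: [-0.1, 0.3, -0.7]
grip_width: 0.0874
grip_force: 0.0
[-1.50751071e+00  5.28228365e-01  1.43358070e+00 -7.17966853e-05
  1.18147737e+00 -5.45543816e-02]
```

```bash
python3 -m pendant '[{"jaw":1,"linear":[0,0,0],"twist":5},{"jaw":1,"linear":[3.3,0,0],"twist":5.1},{"jaw":1,"linear":[3.5,0,0],"twist":0},{"jaw":1,"linear":[3.5,0,0],"twist":0},{"jaw":1,"linear":[3.5,0,0],"twist":0},{"jaw":1,"linear":[3.2,-2,0],"twist":0},{"jaw":1,"linear":[2,-3.3,0],"twist":0},{"jaw":1,"linear":[0,-3.8,0],"twist":0},{"jaw":1,"linear":[0,-3.8,0],"twist":0},{"jaw":1,"linear":[0,-3.8,0],"twist":0},{"jaw":1,"linear":[0,-3.8,0],"twist":0},{"jaw":1,"linear":[0,-3.8,0],"twist":0}]'
python3 -m pendant '[{"jaw":1,"linear":[1,-3.8,0],"twist":0},{"jaw":1,"linear":[1,-3.8,0],"twist":0},{"jaw":1,"linear":[1,-3.8,0],"twist":0},{"jaw":1,"linear":[1,-3.8,0],"twist":0},{"jaw":1,"linear":[1,-3.8,0],"twist":0},{"jaw":1,"linear":[1,-3.8,0],"twist":0},{"jaw":1,"linear":[1,-3.8,0],"twist":0},{"jaw":1,"linear":[1,-3.8,0],"twist":0},{"jaw":1,"linear":[1,-3.8,0],"twist":0},{"jaw":1,"linear":[0,-3.8,0],"twist":0},{"jaw":1,"linear":[0,0,0],"twist":0},{"jaw":1,"linear":[0,0,0],"twist":0}]'
```

```text
time: 1.18
position: [0.3529, -0.3698, 0.2391]
tool_rot: [1.0, -0.028, -0.0, -0.0]
ft_force: [0.6, 0.2, 0.4]
grip_width: 0.0869
grip_force: 0.0
time: 2.18
position: [0.464, 0.0044, 0.2392]
tool_rot: [1.0, -0.026, -0.001, -0.0]
ft_force: [0.7, 0.2, -0.3]
grip_width: 0.087
grip_force: 0.0
```

```bash
python3 -m pendant '[{"jaw":1,"linear":[0.8,-3.6,0],"twist":0.3},{"jaw":1,"linear":[0,-3.6,0],"twist":0},{"jaw":1,"linear":[0,-3.6,0],"twist":0},{"jaw":1,"linear":[0,-3.6,0],"twist":0},{"jaw":1,"linear":[0,-3.6,1],"twist":0},{"jaw":1,"linear":[0,-3.4,3],"twist":0},{"jaw":1,"linear":[0,0,3.5],"twist":0},{"jaw":1,"linear":[0,0,3.5],"twist":0},{"jaw":1,"linear":[0,0,2],"twist":0},{"jaw":1,"linear":[0,0,0],"twist":0},{"jaw":1,"linear":[0,0,0],"twist":0}]'
python3 - <<'E'
from h import *
c,P=take('scene'); cv2.imwrite('pics/s1.png',cv2.resize(c['color'][180:380,100:360],(780,600),interpolation=3))
E
```

```text
time: 3.1
position: [0.4853, 0.2113, 0.1111]
tool_rot: [0.999, -0.032, -0.001, 0.0]
ft_force: [0.0, 0.3, 0.5]
grip_width: 0.0873
grip_force: 0.0
```

View pics/s1.png

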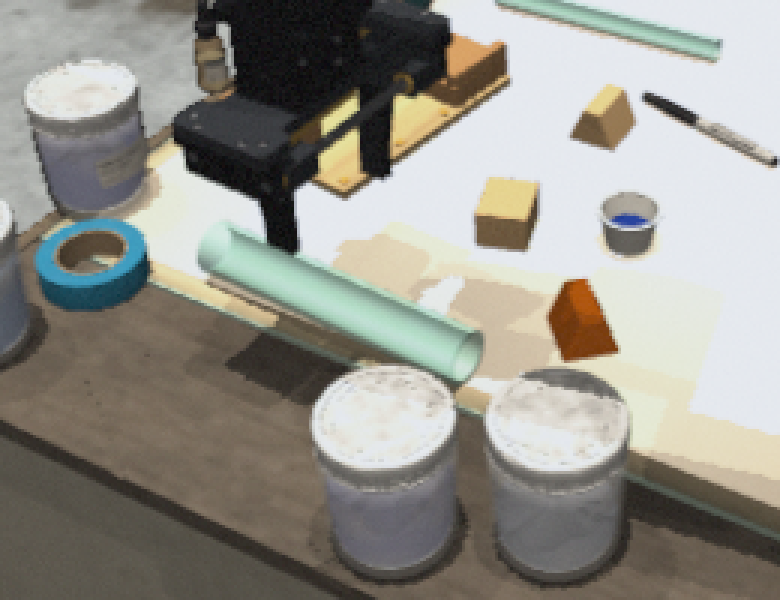

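The crop shows the open fingers straddling the thick tube, tips at about (285,245) and (375,175). I'll check the clearance to the plank beside the tube before descending.

```bash
python3 - <<'E'
import numpy as np
P=np.load('top0.npz')['P']
for u in (150,165,172,176,180,184): print(u,P[188,u].round(3),P[160,u].round(3))
for v,u in((240,130),(278,145),(123,181)): print('jar',P[v,u].round(3))
E
```

```text
150 [0.491 0.337 0.001] [0.566 0.341 0.003]
165 [ 0.493  0.299 -0.005] [ 0.567  0.303 -0.001]
172 [ 0.493  0.28  -0.001] [ 0.568  0.285 -0.002]
176 [0.492 0.269 0.002] [0.567 0.273 0.002]
180 [0.493 0.258 0.002] [ 0.568  0.263 -0.   ]
184 [ 0.495  0.25  -0.01 ] [ 0.568  0.253 -0.001]
jar [0.347 0.346 0.099]
jar [0.26  0.306 0.095]
jar [0.67  0.266 0.   ]
```

```bash
python3 -m pendant '[{"jaw":1,"linear":[-0.1,-0.6,2.5],"twist":0},{"jaw":1,"linear":[0,0,3],"twist":0},{"jaw":1,"linear":[0,0,2],"twist":0},{"jaw":1,"linear":[0,0,1.3],"twist":0},{"jaw":1,"linear":[0,0,0],"twist":0},{"jaw":0.42,"linear":[0,0,0],"twist":0},{"jaw":0.3,"linear":[0,0,0],"twist":0},{"jaw":0.3,"linear":[0,0,0],"twist":0},{"jaw":0.3,"linear":[0,0,0],"twist":0},{"jaw":0.3,"linear":[0,0,0],"twist":0},{"jaw":0.3,"linear":[0,0,0],"twist":0},{"jaw":0.3,"linear":[0,0,0],"twist":0}]' 15
```

```text
time: 4.15
position: [0.4849, 0.2188, 0.0243]
tool_rot: [1.0, -0.031, 0.0, -0.0]
ft_force: [0.1, -0.2, 0.4]
grip_width: 0.0482
grip_force: 0.0
```

```bash
python3 -m pendant '[{"jaw":0.3,"linear":[0,0,0.2],"twist":0},{"jaw":0.3,"linear":[0,0,0],"twist":0},{"jaw":0.3,"linear":[0,0,0],"twist":0},{"jaw":0.3,"linear":[0,0,0],"twist":0},{"jaw":0.3,"linear":[0,0,0],"twist":0}]' 15
```

```text
time: 4.57
position: [0.4849, 0.2187, 0.0219]
tool_rot: [1.0, -0.031, 0.0, 0.0]
ft_force: [-0.9, 0.0, -0.8]
grip_width: 0.0395
grip_force: 15.0
```

```bash
python3 -m pendant '[{"jaw":0.3,"linear":[0,0,-1.5],"twist":0},{"jaw":0.3,"linear":[0,0,-3],"twist":0},{"jaw":0.3,"linear":[0,0,-3.5],"twist":0},{"jaw":0.3,"linear":[0,0,-3.5],"twist":-3},{"jaw":0.3,"linear":[0,0,-1.5],"twist":-5},{"jaw":0.3,"linear":[0,0,0],"twist":-7},{"jaw":0.3,"linear":[0,0,0],"twist":-7},{"jaw":0.3,"linear":[0,0,0],"twist":-7},{"jaw":0.3,"linear":[0,0,0],"twist":-7},{"jaw":0.3,"linear":[0,0,0],"twist":-7},{"jaw":0.3,"linear":[0,0,0],"twist":-7},{"jaw":0.3,"linear":[0,0,0],"twist":-7}]'
python3 -m pendant '[{"jaw":0.3,"linear":[0,0,0],"twist":-7},{"jaw":0.3,"linear":[0,0,0],"twist":-7},{"jaw":0.3,"linear":[0,0,0],"twist":-7},{"jaw":0.3,"linear":[0,0,0],"twist":-5},{"jaw":0.3,"linear":[0,0,0],"twist":-1.5},{"jaw":0.3,"linear":[0,0,0],"twist":0},{"jaw":0.3,"linear":[0,0,0],"twist":0}]'
cat >> h.py <<'E'
from scipy.spatial.transform import Rotation as R
def go(target):
    o=robot.get_obs(); r=R.from_quat(o['tool_rot']); M=r.as_matrix()
    print('yaw',np.degrees(np.arctan2(M[1,0],M[0,0])).round(2),'tool-cm',(r.inv().apply(np.array(target)-o['position'])*100).round(2),o['position'].round(4) if hasattr(o['position'],'round') else o['position'],o['grip_force'])
E
python3 -c "
from h import *
go([.637,-.0167,.15])"
```

```text
time: 5.57
position: [0.484, 0.2186, 0.1515]
tool_rot: [0.892, 0.452, -0.001, -0.0]
ft_force: [-0.1, 0.7, -1.9]
grip_width: 0.0392
grip_force: 15.0
time: 6.15
position: [0.4842, 0.2187, 0.1516]
tool_rot: [0.761, 0.649, -0.001, -0.0]
ft_force: [0.4, 0.2, -1.5]
grip_width: 0.0394
grip_force: 15.0
yaw 80.9 tool-cm [-20.82  18.81   0.15] [0.4842 0.2187 0.1516] 14.998554736375809
```

```bash
python3 -m pendant '[{"jaw":0.3,"linear":[-1.4,1.3,0],"twist":-0.5},{"jaw":0.3,"linear":[-2.6,2.35,0],"twist":0},{"jaw":0.3,"linear":[-2.6,2.35,0],"twist":0},{"jaw":0.3,"linear":[-2.6,2.35,0],"twist":0},{"jaw":0.3,"linear":[-2.6,2.35,0],"twist":0},{"jaw":0.3,"linear":[-2.6,2.35,0],"twist":0},{"jaw":0.3,"linear":[-2.6,2.35,0],"twist":0},{"jaw":0.3,"linear":[-2.4,2.2,0],"twist":0},{"jaw":0.3,"linear":[-1.4,1.2,0],"twist":0},{"jaw":0.3,"linear":[0,0,0],"twist":0},{"jaw":0.3,"linear":[0,0,0],"twist":0}]'
python3 - <<'E'
from h import *
go([.637,-.0167,.1])
c,P=take('top'); go([.637,-.0167,.1])
cv2.imwrite('pics/t2.png',cv2.resize(c['color'][80:220,200:380],(720,560),interpolation=3))
E
```

```text
time: 7.07
position: [0.6395, -0.0159, 0.1514]
tool_rot: [0.759, 0.651, -0.0, -0.001]
ft_force: [0.1, -0.2, -2.1]
grip_width: 0.0397
grip_force: 15.0
yaw 81.29 tool-cm [-0.11 -0.23  5.14] [ 0.6395 -0.0159  0.1514] 14.998236447572708
yaw 81.38 tool-cm [-0.22 -0.12  5.13] [ 0.6386 -0.0147  0.1513] 14.998362064361572
```

View pics/t2.png

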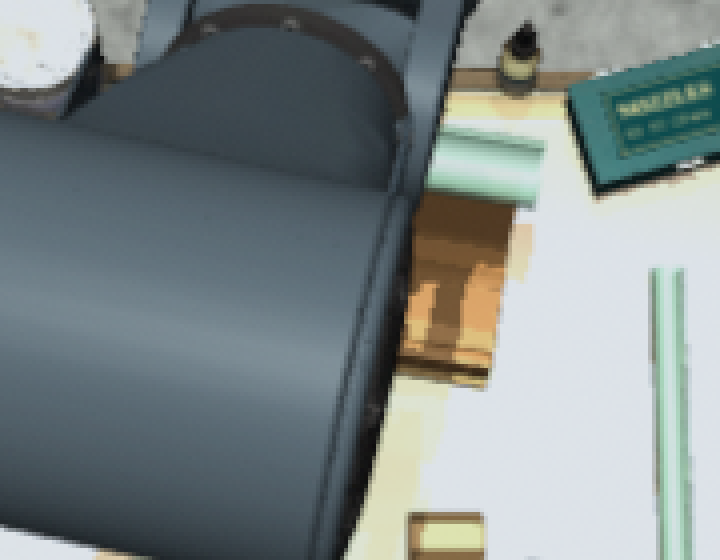

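The tube is still held, above the groove and parallel to it, with its end visible at crop pixel (540,175). Lowering it now.

```bash
python3 -m pendant '[{"jaw":0.3,"linear":[-0.15,-0.17,2],"twist":0},{"jaw":0.3,"linear":[0,0,3],"twist":0},{"jaw":0.3,"linear":[0,0,2.5],"twist":0},{"jaw":0.3,"linear":[0,0,1.5],"twist":0},{"jaw":0.3,"linear":[0,0,0.8],"twist":0},{"jaw":0.3,"linear":[0,0,0.5],"twist":0},{"jaw":0.3,"linear":[0,0,0.3],"twist":0},{"jaw":0.3,"linear":[0,0,0],"twist":0},{"jaw":0.3,"linear":[0,0,0],"twist":0}]'
python3 -c "
from h import *
go([.637,-.0167,.041])"
```

```text
time: 7.87
position: [0.6384, -0.016, 0.047]
tool_rot: [0.758, 0.653, 0.001, 0.001]
ft_force: [-0.2, 0.2, -1.4]
grip_width: 0.0397
grip_force: 15.0
yaw 81.47 tool-cm [-0.09 -0.13  0.6 ] [ 0.6384 -0.016   0.047 ] 14.998279362916946
```

```bash
python3 -m pendant '[{"jaw":0.3,"linear":[0,-0.1,0.2],"twist":0},{"jaw":0.3,"linear":[0,0,0.2],"twist":0},{"jaw":0.3,"linear":[0,0,0.1],"twist":0},{"jaw":0.3,"linear":[0,0,0],"twist":0},{"jaw":0.3,"linear":[0,0,0],"twist":0}]'
python3 -c "
from h import *
go([.637,-.0167,.041])"
```

```text
time: 8.28
position: [0.6366, -0.0161, 0.0418]
tool_rot: [0.758, 0.652, -0.0, -0.0]
ft_force: [-2.6, -0.3, 4.7]
grip_width: 0.0395
grip_force: 15.0
yaw 81.45 tool-cm [-0.06  0.05  0.08] [ 0.6366 -0.0161  0.0418] 14.99864637851715
```

```bash
python3 -m pendant '[{"jaw":0.3,"linear":[-0.05,0.05,0.05],"twist":0},{"jaw":0.3,"linear":[0,0,0],"twist":0},{"jaw":0.46,"linear":[0,0,0],"twist":0},{"jaw":0.5,"linear":[0,0,0],"twist":0},{"jaw":0.6,"linear":[0,0,0],"twist":0},{"jaw":0.8,"linear":[0,0,0],"twist":0},{"jaw":0.8,"linear":[0,0,0],"twist":0},{"jaw":0.9,"linear":[0,0,0],"twist":0},{"jaw":0.9,"linear":[0,0,0],"twist":0},{"jaw":0.9,"linear":[0,0,0],"twist":0}]' 3
```

```text
time: 9.12
position: [0.6375, -0.0169, 0.0406]
tool_rot: [0.758, 0.652, 0.0, 0.0]
ft_force: [-0.3, -0.0, -0.7]
grip_width: 0.0744
grip_force: 0.0
```

```bash
python3 -m pendant '[{"jaw":0.9,"linear":[0,0,-1.5],"twist":0},{"jaw":0.9,"linear":[0,0,-3.5],"twist":0},{"jaw":0.9,"linear":[0,0,-3.5],"twist":0},{"jaw":0.9,"linear":[0,0,-3.5],"twist":0},{"jaw":1,"linear":[-1.4,-2.9,-1],"twist":0},{"jaw":1,"linear":[-1.6,-3.4,0],"twist":0},{"jaw":1,"linear":[-1.6,-3.4,0],"twist":0},{"jaw":1,"linear":[-1.6,-3.4,0],"twist":0},{"jaw":1,"linear":[-1.6,-3.4,0],"twist":0},{"jaw":1,"linear":[-1.7,-3.4,0],"twist":0},{"jaw":1,"linear":[0,0,0],"twist":7},{"jaw":1,"linear":[0,0,0],"twist":7}]'
python3 -m pendant '[{"jaw":1,"linear":[0,0,0],"twist":7},{"jaw":1,"linear":[0,0,0],"twist":7},{"jaw":1,"linear":[0,0,0],"twist":7},{"jaw":1,"linear":[0,0,0],"twist":7},{"jaw":1,"linear":[0,0,0],"twist":7},{"jaw":1,"linear":[0,0,0],"twist":7},{"jaw":1,"linear":[0,0,0],"twist":7},{"jaw":1,"linear":[0,0,0],"twist":7},{"jaw":1,"linear":[0,0,0],"twist":7},{"jaw":1,"linear":[0,0,0],"twist":4.5},{"jaw":1,"linear":[0,0,0],"twist":0},{"jaw":1,"linear":[0,0,0],"twist":0}]'
python3 - <<'E'
from h import *
go([.4265,-.082,.022])
c,P=take('scene'); cv2.imwrite('pics/s3.png',cv2.resize(c['color'][130:330,130:390],(780,600),interpolation=3))
# chock yaw: top ridge axis & base from initial cloud
P=np.load('top0.npz')['P']; q=P[204:228,298:328].reshape(-1,3); q=q[(q[:,2]>.012)&(q[:,2]<.05)]
b=cv2.boxPoints(cv2.minAreaRect(q[:,:2].astype(np.float32)*1000)); print(b.round(1))
E
```

```text
time: 10.12
position: [0.4237, -0.0811, 0.1707]
tool_rot: [0.834, 0.552, -0.0, -0.001]
ft_force: [0.6, -0.9, 0.5]
grip_width: 0.0872
grip_force: 0.0
time: 11.12
position: [0.4264, -0.0811, 0.1707]
tool_rot: [1.0, 0.001, 0.0, 0.0]
ft_force: [-0.2, 0.3, 0.5]
grip_width: 0.0871
grip_force: 0.0
yaw 0.08 tool-cm [ 0.    0.09 14.87] [ 0.4264 -0.0811  0.1707] 0.0
[[ 409.2  -59.1]
 [ 410.  -105.5]
 [ 443.3 -104.9]
 [ 442.6  -58.6]]
```

View pics/s3.png

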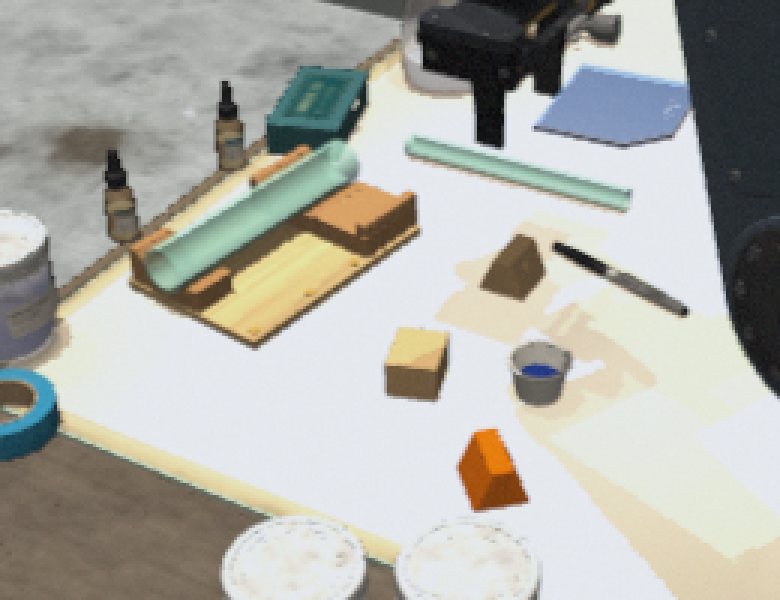

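The tube rests in both saddles: ends at (165,268) and (345,158) in the crop. The pen tip at (558,247) is close to one finger, so I'll part-close the jaw before descending on the chock.

```bash
python3 -m pendant '[{"jaw":0.73,"linear":[0.2,0.05,3],"twist":-0.7},{"jaw":0.73,"linear":[0,0,3],"twist":0},{"jaw":0.73,"linear":[0,0,3],"twist":0},{"jaw":0.73,"linear":[0,0,0],"twist":0},{"jaw":0.73,"linear":[0,0,2.5],"twist":0},{"jaw":0.73,"linear":[0,0,1.8],"twist":0},{"jaw":0.73,"linear":[0,0,1.4],"twist":0},{"jaw":0.73,"linear":[0,0,0],"twist":0},{"jaw":0.73,"linear":[0,0,0],"twist":0}]'
python3 -m pendant '[{"jaw":0.4,"linear":[0,0,0],"twist":0},{"jaw":0.4,"linear":[0,0,0],"twist":0},{"jaw":0.4,"linear":[0,0,0],"twist":0},{"jaw":0.4,"linear":[0,0,0],"twist":0},{"jaw":0.4,"linear":[0,0,0],"twist":0},{"jaw":0.4,"linear":[0,0,0],"twist":0},{"jaw":0.4,"linear":[0,0,0],"twist":0}]' 12
```

```text
time: 11.92
position: [0.4285, -0.0816, 0.0241]
tool_rot: [1.0, 0.006, 0.0, 0.0]
ft_force: [-0.4, 0.6, -0.1]
grip_width: 0.0634
grip_force: 0.0
time: 12.5
position: [0.4289, -0.0818, 0.0245]
tool_rot: [1.0, 0.006, 0.001, 0.0]
ft_force: [-1.0, -1.0, 7.2]
grip_width: 0.0476
grip_force: 12.0
```

```bash
python3 -m pendant '[{"jaw":0.4,"linear":[0,0,-1.5],"twist":0},{"jaw":0.4,"linear":[0,0,-3],"twist":0},{"jaw":0.4,"linear":[0,0,-3],"twist":0},{"jaw":0.4,"linear":[0,0,-2],"twist":4.6},{"jaw":0.4,"linear":[0,0,0],"twist":4.7},{"jaw":0.4,"linear":[2,0,0],"twist":0},{"jaw":0.4,"linear":[3.3,0,0],"twist":0},{"jaw":0.4,"linear":[3.3,0,0],"twist":0},{"jaw":0.4,"linear":[3.3,0,0],"twist":0},{"jaw":0.4,"linear":[1.8,0,0],"twist":0},{"jaw":0.4,"linear":[0,0,0],"twist":0},{"jaw":0.4,"linear":[0,0,0],"twist":0}]'
python3 -c "
from h import *
go([.5805,-.0787,.0543])"
```

```text
time: 13.5
position: [0.5636, -0.102, 0.1184]
tool_rot: [0.997, -0.075, -0.0, -0.0]
ft_force: [-0.6, -0.2, -0.3]
grip_width: 0.0482
grip_force: 12.0
yaw -8.62 tool-cm [ 1.32 -2.55  6.41] [ 0.5636 -0.102   0.1184] 11.999906582641415
```

```bash
python3 -m pendant '[{"jaw":0.4,"linear":[0.7,-1.3,0],"twist":0},{"jaw":0.4,"linear":[0.6,-1.25,1],"twist":0},{"jaw":0.4,"linear":[0,0,2],"twist":0},{"jaw":0.4,"linear":[0,0,1.2],"twist":0},{"jaw":0.4,"linear":[0,0,0],"twist":0},{"jaw":0.4,"linear":[0,0,0],"twist":0}]'
python3 - <<'E'
from h import *
go([.5805,-.0787,.0543])
c,P=take('scene'); cv2.imwrite('pics/s4.png',cv2.resize(c['color'][160:260,160:290],(780,600),interpolation=3))
E
```

```text
time: 14.0
position: [0.5786, -0.0782, 0.0752]
tool_rot: [0.997, -0.075, -0.002, -0.0]
ft_force: [-0.9, -0.0, -0.6]
grip_width: 0.0481
grip_force: 12.0
yaw -8.64 tool-cm [0.2  0.02 2.09] [ 0.5786 -0.0782  0.0752] 11.999913878389634
```

View pics/s4.png

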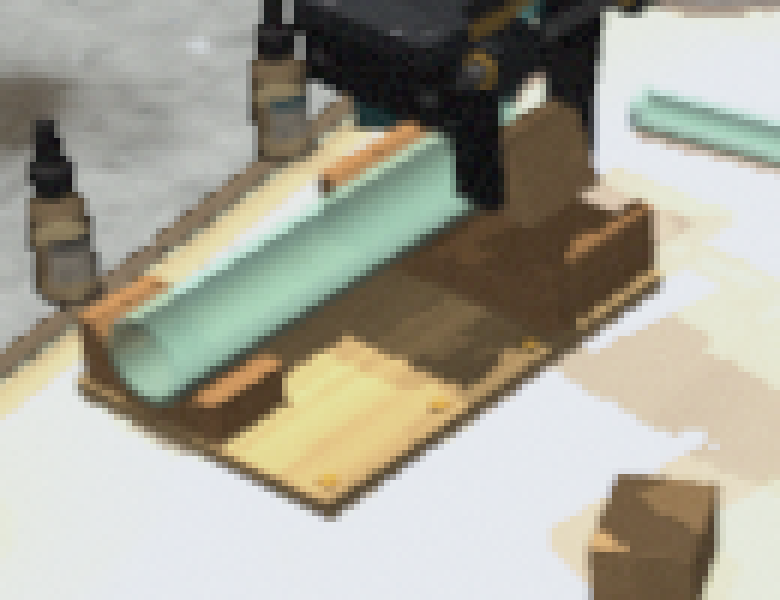

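The chock hangs above the ledge at about (540,170), between the tube flank and the rail at (610,235). Lowering it.

```bash
python3 -m pendant '[{"jaw":0.4,"linear":[0.1,0,0.8],"twist":0},{"jaw":0.4,"linear":[0,0,0.7],"twist":0},{"jaw":0.4,"linear":[0,0,0.3],"twist":0},{"jaw":0.4,"linear":[0,0,0],"twist":0},{"jaw":0.4,"linear":[0,0,0],"twist":0}]'
python3 -c "
from h import *
go([.5805,-.0787,.0543])"
```

```text
time: 14.47
position: [0.5812, -0.079, 0.0582]
tool_rot: [0.997, -0.075, -0.0, -0.0]
ft_force: [0.8, 0.7, -0.6]
grip_width: 0.0482
grip_force: 12.0
yaw -8.66 tool-cm [-0.07 -0.02  0.39] [ 0.5812 -0.079   0.0582] 11.999939675442874
```

```bash
python3 -m pendant '[{"jaw":0.4,"linear":[0,0,0.2],"twist":0},{"jaw":0.4,"linear":[0,0,0.1],"twist":0},{"jaw":0.4,"linear":[0,0,0.05],"twist":0},{"jaw":0.4,"linear":[0,0,0],"twist":0},{"jaw":0.4,"linear":[0,0,0],"twist":0}]'
```

```text
time: 14.88
position: [0.5814, -0.079, 0.0551]
tool_rot: [0.997, -0.075, 0.0, 0.0]
ft_force: [-0.0, -0.7, -1.2]
grip_width: 0.048
grip_force: 12.0
```

```bash
python3 -m pendant '[{"jaw":0.4,"linear":[0,0,0.1],"twist":0},{"jaw":0.4,"linear":[0,0,0],"twist":0},{"jaw":0.4,"linear":[0,0,0],"twist":0}]';python3 -m pendant '[{"jaw":0.4,"linear":[0,0,0.07],"twist":0},{"jaw":0.4,"linear":[0,0,0],"twist":0},{"jaw":0.4,"linear":[0,0,0],"twist":0}]'
```

```text
time: 15.13
position: [0.5816, -0.079, 0.0546]
tool_rot: [0.997, -0.075, 0.0, 0.0]
ft_force: [-0.2, -0.0, 4.8]
grip_width: 0.0476
grip_force: 12.0
time: 15.38
position: [0.5816, -0.079, 0.0545]
tool_rot: [0.997, -0.075, 0.0, 0.0]
ft_force: [-2.0, 0.6, 8.7]
grip_width: 0.0479
grip_force: 12.0
```

Down on the ledge (8.7 N on the tool). Releasing and lifting clear.

```bash
python3 -m pendant '[{"jaw":0.56,"linear":[0,0,0],"twist":0},{"jaw":0.6,"linear":[0,0,0],"twist":0},{"jaw":0.7,"linear":[0,0,0],"twist":0},{"jaw":0.75,"linear":[0,0,0],"twist":0},{"jaw":0.75,"linear":[0,0,0],"twist":0},{"jaw":0.75,"linear":[0,0,-1],"twist":0},{"jaw":0.75,"linear":[0,0,-2.5],"twist":0},{"jaw":0.75,"linear":[0,0,-3.5],"twist":0},{"jaw":0.75,"linear":[0,0,-3.5],"twist":0},{"jaw":0.75,"linear":[0,0,-3],"twist":0},{"jaw":0.75,"linear":[-3,0,0],"twist":0},{"jaw":0.75,"linear":[-3.5,0,0],"twist":0}]' 3
python3 -m pendant '[{"jaw":0.75,"linear":[-3,3.5,0],"twist":0},{"jaw":0.75,"linear":[-2,3.5,0],"twist":0},{"jaw":0.75,"linear":[0,3.5,0],"twist":0},{"jaw":0.75,"linear":[0,3.5,0],"twist":0},{"jaw":0.75,"linear":[0,3.5,0],"twist":0},{"jaw":0.75,"linear":[0,3.5,0],"twist":0},{"jaw":0.75,"linear":[0,0,0],"twist":0}]'
python3 - <<'E'
from h import *
c,P=take('scene'); t,Q=take('top')
a=cv2.resize(c['color'][160:260,160:290],(400,308),interpolation=3);b=cv2.resize(t['color'][95:195,230:360],(400,308),interpolation=3)
cv2.imwrite('pics/f5.png',np.hstack([a,b]))
th=np.radians(-8.6);cc,s=np.cos(th),np.sin(th)
for o,n in(((.637,-.0167),'seat'),((.579,-.0787),'ledge')):
    D=Q[...,:2]-np.array(o); x=D[...,0]*cc+D[...,1]*s; y=-D[...,0]*s+D[...,1]*cc
    if n=='ledge':
        m=(abs(x)<.02)&(abs(y)<.04)&(Q[...,2]>.055)&(Q[...,2]<.075); print(n,m.sum(),x[m].mean(),y[m].mean(),np.median(Q[m][:,2]),np.percentile(y[m],[2,98]))
    else:
        m=(abs(x)<.03)&(abs(y)<.14)&(Q[...,2]>.045)&(Q[...,2]<.07); print(n,m.sum(),x[m].mean(),np.percentile(y[m],[1,99]),np.percentile(Q[m][:,2],90),np.polyfit(y[m],x[m],1))
E
```

```text
time: 16.38
position: [0.5206, -0.0706, 0.1916]
tool_rot: [0.997, -0.075, 0.005, 0.001]
ft_force: [-0.3, -0.2, -0.8]
grip_width: 0.0651
grip_force: 0.0
time: 16.97
position: [0.4401, -0.2736, 0.1895]
tool_rot: [0.997, -0.078, 0.002, 0.003]
ft_force: [1.5, 0.4, -0.3]
grip_width: 0.0652
grip_force: 0.0
seat 223 -0.0006642404810537848 [-0.10911698  0.10910225] 0.06094022752947623 [-0.06840546  0.00377405]<stdin>:9: RuntimeWarning: Mean of empty slice.
  ret = ret.dtype.type(ret / rcount)
  return _methods._mean(a, axis=axis, dtype=dtype,
Traceback (most recent call last):
IndexError: index -1 is out of bounds for axis 0 with size 0
```

View pics/f5.png

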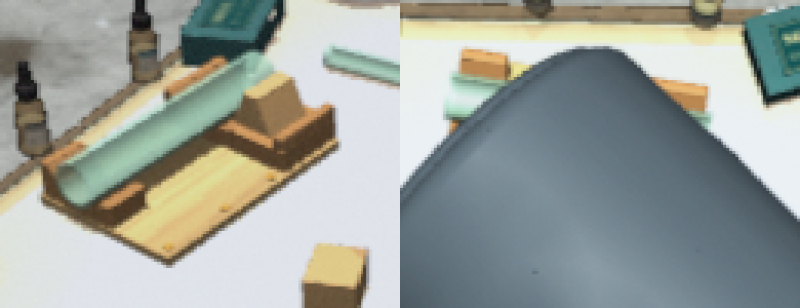

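The chock stands upright on the ledge at (272,108), between tube and rail. The tube lies in both saddles, with its ends at y = ±109 mm about the seat. The gripper is clear, so I'm handing in.

```bash
python3 -m pendant '[{"jaw":0.75,"linear":[0,0,0],"twist":0},{"jaw":0.75,"linear":[0,0,0],"twist":0},{"jaw":0.75,"linear":[0,0,0],"twist":0}]' >/dev/null; python3 -c "
from rig import robot
print(robot.hand_in())"
```

```text
the job is handed in; nothing more can be done
None
```

I laid the thick tube in the V across both saddles, stood the chock upright on the ledge between the tube and the stop rail, and handed the job in at about 17 s; hand-in returned no verdict, and I checked the chock's final position only in the last scene picture because the arm hid it from the top camera.

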